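Rake deburring media into an even layer in the drying trough

ROBOT

A 6-joint arm with a two-finger parallel gripper is mounted at the origin on the work surface. World frame = base frame: x ahead of the robot, y to its left, z up, the work surface at z = 0. Lengths are in m, angles in rad, forces in N, time in s.
With the tool pointing down it reaches from about 0.35 to 0.85 m from the base axis. Payload 8.1 kg.
Tool frame: the origin (TCP) lies at the very end of the fingers, on their centre line; the grasp point (between the pads) lies 19 mm behind it (robot.pinch_z is the distance from the TCP to the grasp point, in m); y points along the fingers, x is the direction in which the jaws open and shut, and the axes are right-handed (so a half turn about y gives the same grasp; the last joint's range is limited). The gripper opens to 93 mm and grips with 3 to 60 N. Pads are 15 mm wide; open, the fingers measure 128 mm over their backs; the gripper's body (75 mm by 188 mm) begins 65 mm behind the grasp point.
Start: joints at [-0.085, 0.13, 1.488, -0, 1.523, -0.085], TCP at [0.6, 0, 0.219] pointing down, gripper open.
Joint ranges: [-2.96, 2.96], [-0.89, 2.26], [0.02, 2.5], [-1.34, 4.48], [0, 2.73], [-2.66, 2.66]. Speed limits (rad/s): [2.39, 2.39, 2.79, 3.14, 3.14, 3.14].

INTERFACE

Orientations are given as a rotation vector (axis times angle).
In Python, from plant import robot gives the robot as it stands.
- The arm moves only by the shell command python3 -m inch 'ROWS' [FORCE]. ROWS is JSON, a list of rows, each a list of 5 numbers: the closure, from -1 (fully open) to 1 (shut), then the shift along the world's x, y, z in m, then the turn about the world's z in rad. A call has 1 to 8 rows; each row is the pose to reach, as a shift and turn from the pose measured when the call began; what a row does not reach only later rows make up. A row lasts 1/8 s, in which the tool goes at most 62.5 mm and 10.7 degrees, less where a joint would pass 70% of its speed; a pose out of reach is approached as far as the arm can. A call with a gripper value outside its range is refused whole. The fingers move at their own pace and stop on an object; FORCE is the grip in N (left out, the last holds). Time passes only in rows, so rows that repeat a pose let the fingers close. It gives the time, the measured TCP pose, the force and the opening at its end, in the units of the state.
- robot.read_state(): the state, without advancing time (a new reading comes with each control period).
- robot.read_camera(name): name is "scene" or "side" or "wrist"; returns a dict with "color" (384x512x3 uint8, red, green, blue), "mtx" (3x3 intrinsics, pixels), "R" (3x3) and "t" (3): a world point X has camera coordinates R X + t; the wrist camera has in their place "hand_eye" (4x4, takes a point from camera to tool coordinates, whose origin is the TCP and whose axes are the tool frame's). Camera axes: x right, y down, z forward; pixel columns grow to the right and rows downward; lengths in m; the calibration is good to about 2 mm. A picture is of the moment at which its call begins: read the wrist's pose just before it. There is no depth.
- robot.close_job(): hands the job in, once; it reports no verdict.
The state is a dict: "t": time; "q": joint angles; "dq": joint speeds; "joint_torque": joint torques, N m; "tool_pos": TCP position; "orientation": TCP orientation; "force": force on the tool from outside, world axes, zero at the start; "wrist_torque": the same for the moment, N m; "opening": finger opening in m.
Only numpy, scipy, OpenCV 4.12 (cv2) and the standard library are available. Lean on these libraries where they do the work, as an engineer would, in place of code of your own. Each camera call takes 0.05 s, during which the arm holds its last target. There are 200 camera calls.

TASK

Take the hand rake from its wooden rest and rake the heap of ceramic chips out over the bed of the drying trough into one even layer: no chip on top of another, all nine still in the bed, and at least two in each third of its length (three is ideal). Draw the rake in a steady stroke with its tines resting lightly on the deck all the way, never bearing down hard on the sprung trough (stay well under 12 N), touch chips and trough only with the rake, and leave the other things on the bench alone. Then lay the rake back in the notches of its rest as you found it, and let go.

Things in the scene. Friction and masses are not known exactly. Their poses are not given: they have to be found in the camera images.
- dryer: Vibratory drying trough for deburring media, fixed. Origin: on the bench under its centre; x across the bed, y along it, z up. Blue base plate 200 x 360 mm; grey control box at its +y end, 38 mm above the bench. On rubber springs it carries an open steel trough: bed 130 mm wide (x -65 to +65) and 270 mm long (y -135 to +135), walls 5 mm thick, rising 26 mm above the deck.
- bed_mid (a point): Middle of the bed at its usual deck height, 60 mm above the bench, axes as the dryer's. The deck is flat and slotted (slots too fine for the tines). Here it really stands from 1 mm higher to 5 mm lower, as the springs have settled, and it falls for draining towards its +y end by 1 to 3 mm in 100 mm; neither is measured. It yields by about 1 mm per 16 N. Thirds of the bed: y below -45, -45 to +45, above +45 mm.
- bed_heap (a point): Fixed point in the bed, 90 mm from the middle towards the -y end wall, where the heap lies at the start: a row of three chips against that wall (y about -112 mm), a second row of three (y about -68 mm), three more on top of the second row. Between the two rows, at about this point, runs a lane 10 to 25 mm wide across the bed.
- rake_grip (a point): Rake: middle of the grip, on the axis of the wooden handle, which is 20 mm wide (y) and 24 mm high (z) and runs from x = -110 to +50 mm. x points along the handle to the head, z away from the tines (they point along -z), y across. At the start it lies level in its rest.
- rake: The whole hand rake, about 0.17 kg; origin and axes as the grip point. Steel head bar 112 mm wide (y) at x = +75 mm, z = -14 mm, with seven round-ended tines, 5 mm thick and 17.5 mm apart, that end 70 mm below the handle's axis.
- rake_tips (a point): End of the middle tine of the rake: x +75 mm, z -70 mm from the grip point, same axes.
- rest: Dark wooden rake rest, fixed, base 160 x 85 x 12 mm. Origin: on the bench under the place of the rake's grip point; x the way the rake's head points when laid there. Two posts 12 mm thick at x = -75 and +45 mm: saddles 66 mm above the bench, cheeks up to 78 mm, notches 28 mm wide. With the rake in place its grip point is 78 mm above this origin.
- m0_mid (a point): Centre of a reddish-brown ceramic deburring chip, a triangular block with 34 mm sides, blunt corners, 18 mm thick, about 24 g; z is the thickness direction. Starts in the heap (row against the end wall).
- m1_mid (a point): Centre of a reddish-brown ceramic deburring chip, a triangular block with 34 mm sides, blunt corners, 18 mm thick, about 24 g; z is the thickness direction. Starts in the heap (row against the end wall).
- m2_mid (a point): Centre of a reddish-brown ceramic deburring chip, a triangular block with 34 mm sides, blunt corners, 18 mm thick, about 24 g; z is the thickness direction. Starts in the heap (row against the end wall).
- m3_mid (a point): Centre of a reddish-brown ceramic deburring chip, a triangular block with 34 mm sides, blunt corners, 18 mm thick, about 24 g; z is the thickness direction. Starts in the heap (second row).
- m4_mid (a point): Centre of a reddish-brown ceramic deburring chip, a triangular block with 34 mm sides, blunt corners, 18 mm thick, about 24 g; z is the thickness direction. Starts in the heap (second row).
- m5_mid (a point): Centre of a reddish-brown ceramic deburring chip, a triangular block with 34 mm sides, blunt corners, 18 mm thick, about 24 g; z is the thickness direction. Starts in the heap (second row).
- m6_mid (a point): Centre of a reddish-brown ceramic deburring chip, a triangular block with 34 mm sides, blunt corners, 18 mm thick, about 24 g; z is the thickness direction. Starts in the heap (on top of the second row).
- m7_mid (a point): Centre of a reddish-brown ceramic deburring chip, a triangular block with 34 mm sides, blunt corners, 18 mm thick, about 24 g; z is the thickness direction. Starts in the heap (on top of the second row).
- m8_mid (a point): Centre of a reddish-brown ceramic deburring chip, a triangular block with 34 mm sides, blunt corners, 18 mm thick, about 24 g; z is the thickness direction. Starts in the heap (on top of the second row).
- part: Drilled aluminium block 40 x 30 x 22 mm on the bench, origin under its centre. Leave it alone.
- brush: Bench brush lying on the bench. Leave it alone.
- cup: Steel cup, 76 mm across, 85 mm high, origin under its centre. Leave it alone.
- inhibitor: White bottle, 60 mm across, 170 mm high, origin under its centre. Leave it alone.

How it is judged:
On the way, in this order (a step that is already met when the one before it is completed fails the run):
1. the rake is lifted off its rest (z of rake_grip in the frame of rest above 0.1 m), for 0.1 s.
2. the rake is drawn along with its tines resting on the deck (at least 1 N, moving faster than 0.015 m/s, for 1 s on end) (contact force between rake and dryer above 1 N and linear speed of rake above 0.015 m/s and z of rake_tips in the frame of dryer between 0.045 and 0.07 m), for 1 s.
3. the chips lie one deep in the bed with at least two in each third of its length (((y of any of m0_mid, m2_mid, m4_mid, m6_mid, m8_mid in the frame of dryer below -0.045 m and y of any of m1_mid, m3_mid, m5_mid, m7_mid in the frame of dryer below -0.045 m) or (y of any of m0_mid, m1_mid, m4_mid, m5_mid, m8_mid in the frame of dryer below -0.045 m and y of any of m2_mid, m3_mid, m6_mid, m7_mid in the frame of dryer below -0.045 m) or (y of any of m0_mid, m1_mid, m2_mid, m3_mid, m8_mid in the frame of dryer below -0.045 m and y of any of m4_mid, m5_mid, m6_mid, m7_mid in the frame of dryer below -0.045 m) or (y of any of m0_mid, m1_mid, m2_mid, m3_mid, m4_mid, m5_mid, m6_mid, m7_mid in the frame of dryer below -0.045 m and y of m8_mid in the frame of dryer below -0.045 m)) and (((y of m0_mid in the frame of dryer between -0.045 and 0.045 m or y of m2_mid in the frame of dryer between -0.045 and 0.045 m or y of m4_mid in the frame of dryer between -0.045 and 0.045 m or y of m6_mid in the frame of dryer between -0.045 and 0.045 m or y of m8_mid in the frame of dryer between -0.045 and 0.045 m) and (y of m1_mid in the frame of dryer between -0.045 and 0.045 m or y of m3_mid in the frame of dryer between -0.045 and 0.045 m or y of m5_mid in the frame of dryer between -0.045 and 0.045 m or y of m7_mid in the frame of dryer between -0.045 and 0.045 m)) or ((y of m0_mid in the frame of dryer between -0.045 and 0.045 m or y of m1_mid in the frame of dryer between -0.045 and 0.045 m or y of m4_mid in the frame of dryer between -0.045 and 0.045 m or y of m5_mid in the frame of dryer between -0.045 and 0.045 m or y of m8_mid in the frame of dryer between -0.045 and 0.045 m) and (y of m2_mid in the frame of dryer between -0.045 and 0.045 m or y of m3_mid in the frame of dryer between -0.045 and 0.045 m or y of m6_mid in the frame of dryer between -0.045 and 0.045 m or y of m7_mid in the frame of dryer between -0.045 and 0.045 m)) or ((y of m0_mid in the frame of dryer between -0.045 and 0.045 m or y of m1_mid in the frame of dryer between -0.045 and 0.045 m or y of m2_mid in the frame of dryer between -0.045 and 0.045 m or y of m3_mid in the frame of dryer between -0.045 and 0.045 m or y of m8_mid in the frame of dryer between -0.045 and 0.045 m) and (y of m4_mid in the frame of dryer between -0.045 and 0.045 m or y of m5_mid in the frame of dryer between -0.045 and 0.045 m or y of m6_mid in the frame of dryer between -0.045 and 0.045 m or y of m7_mid in the frame of dryer between -0.045 and 0.045 m)) or ((y of m0_mid in the frame of dryer between -0.045 and 0.045 m or y of m1_mid in the frame of dryer between -0.045 and 0.045 m or y of m2_mid in the frame of dryer between -0.045 and 0.045 m or y of m3_mid in the frame of dryer between -0.045 and 0.045 m or y of m4_mid in the frame of dryer between -0.045 and 0.045 m or y of m5_mid in the frame of dryer between -0.045 and 0.045 m or y of m6_mid in the frame of dryer between -0.045 and 0.045 m or y of m7_mid in the frame of dryer between -0.045 and 0.045 m) and y of m8_mid in the frame of dryer between -0.045 and 0.045 m)) and ((y of any of m0_mid, m2_mid, m4_mid, m6_mid, m8_mid in the frame of dryer above 0.045 m and y of any of m1_mid, m3_mid, m5_mid, m7_mid in the frame of dryer above 0.045 m) or (y of any of m0_mid, m1_mid, m4_mid, m5_mid, m8_mid in the frame of dryer above 0.045 m and y of any of m2_mid, m3_mid, m6_mid, m7_mid in the frame of dryer above 0.045 m) or (y of any of m0_mid, m1_mid, m2_mid, m3_mid, m8_mid in the frame of dryer above 0.045 m and y of any of m4_mid, m5_mid, m6_mid, m7_mid in the frame of dryer above 0.045 m) or (y of any of m0_mid, m1_mid, m2_mid, m3_mid, m4_mid, m5_mid, m6_mid, m7_mid in the frame of dryer above 0.045 m and y of m8_mid in the frame of dryer above 0.045 m)) and x of m0_mid in the frame of dryer between -0.065 and 0.065 m and y of m0_mid in the frame of dryer between -0.135 and 0.135 m and z of m0_mid in the frame of dryer between 0.057 and 0.0765 m and x of m1_mid in the frame of dryer between -0.065 and 0.065 m and y of m1_mid in the frame of dryer between -0.135 and 0.135 m and z of m1_mid in the frame of dryer between 0.057 and 0.0765 m and x of m2_mid in the frame of dryer between -0.065 and 0.065 m and y of m2_mid in the frame of dryer between -0.135 and 0.135 m and z of m2_mid in the frame of dryer between 0.057 and 0.0765 m and x of m3_mid in the frame of dryer between -0.065 and 0.065 m and y of m3_mid in the frame of dryer between -0.135 and 0.135 m and z of m3_mid in the frame of dryer between 0.057 and 0.0765 m and x of m4_mid in the frame of dryer between -0.065 and 0.065 m and y of m4_mid in the frame of dryer between -0.135 and 0.135 m and z of m4_mid in the frame of dryer between 0.057 and 0.0765 m and x of m5_mid in the frame of dryer between -0.065 and 0.065 m and y of m5_mid in the frame of dryer between -0.135 and 0.135 m and z of m5_mid in the frame of dryer between 0.057 and 0.0765 m and x of m6_mid in the frame of dryer between -0.065 and 0.065 m and y of m6_mid in the frame of dryer between -0.135 and 0.135 m and z of m6_mid in the frame of dryer between 0.057 and 0.0765 m and x of m7_mid in the frame of dryer between -0.065 and 0.065 m and y of m7_mid in the frame of dryer between -0.135 and 0.135 m and z of m7_mid in the frame of dryer between 0.057 and 0.0765 m and x of m8_mid in the frame of dryer between -0.065 and 0.065 m and y of m8_mid in the frame of dryer between -0.135 and 0.135 m and z of m8_mid in the frame of dryer between 0.057 and 0.0765 m), for 0.3 s.
At the end, for the whole second after the job is handed in: All nine chips lie in the bed, none on another (centres under 76.5 mm above the bench), two or more in each third (split 45 mm either side of the middle). The rake lies still and level in both notches, grip point within 20 mm along and 8 mm across of its place, head the same way as at first (all of step 3 and z of rake_grip in the frame of rest between 0.072 and 0.086 m and x of rake_grip in the frame of rest between -0.02 and 0.02 m and y of rake_grip in the frame of rest between -0.008 and 0.008 m and angle between the x axis of rake_grip and the x axis of rest, either way round below 0.15 rad and x of rake_tips in the frame of rest above 0.03 m and angle between rake_grip's own z axis and vertical below 0.12 rad and linear speed of rake below 0.02 m/s); the robot touches nothing.
It fails at once if the rake presses or knocks on the drying trough with more than 12 N (contact force between rake and dryer above 12 N).
It fails at once if the gripper or arm touches a chip (more than 1 N) (contact force between any of the fingers, the arm and m0 above 1 N or contact force between any of the fingers, the arm and m1 above 1 N or contact force between any of the fingers, the arm and m2 above 1 N or contact force between any of the fingers, the arm and m3 above 1 N or contact force between any of the fingers, the arm and m4 above 1 N or contact force between any of the fingers, the arm and m5 above 1 N or contact force between any of the fingers, the arm and m6 above 1 N or contact force between any of the fingers, the arm and m7 above 1 N or contact force between any of the fingers, the arm and m8 above 1 N).
It fails at once if the gripper or arm bears on the trough (more than 5 N) (contact force between any of the fingers, the arm and dryer above 5 N).
It fails at once if another thing on the bench is moved by more than 20 mm (distance of any of part, brush, cup, inhibitor from where it was at the start of the episode above 0.02 m).
It also fails if it takes over 67 s, if anything falls off the work surface, if the arm or the gripper's body presses on something with over 40 N, if the wrist force passes 120 N, or if a joint passes its speed limit or range.

## Working session

There is one attempt and no reset: what is moved stays moved. The work goes in short steps, Python scripts to look and compute and a shell command to move; the robot and the scene stay as the last step left them, time stands still between calls to the robot, and variables do not carry over. Pictures are saved under pics/ and viewed, about 8 in all and at most 12, crops included, and the job is handed in when it is done.

```bash
ls; mkdir -p pics; python3 - <<'E'
from plant import robot
import cv2,numpy as np
s=robot.read_state();print({k:np.round(v,3) for k,v in s.items()},robot.pinch_z)
ims=[]
for n in("scene","side"):
    c=robot.read_camera(n);cv2.imwrite(f"pics/{n}0.png",c["color"][:,:,::-1]);np.savez(f"pics/{n}0.npz",**c)
    print(n,np.round(c["mtx"],1).tolist(),np.round(c["R"],3).tolist(),np.round(c["t"],3))
c=robot.read_camera("wrist");cv2.imwrite("pics/wrist0.png",c["color"][:,:,::-1]);np.savez("pics/wrist0.npz",pos=s["tool_pos"],ori=s["orientation"],**c);print(np.round(c["hand_eye"],3).tolist())
E
```

```text
pics
{'t': np.float64(0.0), 'q': array([-0.085,  0.131,  1.489,  0.   ,  1.523, -0.085]), 'dq': array([-0.003,  0.001, -0.001,  0.   ,  0.   , -0.001]), 'joint_torque': array([-2.0000e-03, -5.5985e+01, -4.9176e+01,  7.7000e-02,  3.6000e-02,
       -0.0000e+00]), 'tool_pos': array([0.599, 0.   , 0.218]), 'orientation': array([-1.571e+00,  1.000e-03,  1.000e-03]), 'force': array([-0.846, -0.309, -0.45 ]), 'wrist_torque': array([ 0.007,  0.016, -0.044]), 'opening': np.float64(0.093)} 0.0188
scene [[367.8, 0.0, 253.9], [0.0, 367.8, 190.5], [0.0, 0.0, 1.0]] [[0.891, 0.453, -0.002], [0.3, -0.593, -0.747], [-0.34, 0.665, -0.664]] [-0.497 -0.142  1.149]
side [[366.4, 0.0, 244.2], [0.0, 366.4, 195.8], [0.0, 0.0, 1.0]] [[0.776, -0.631, -0.006], [-0.411, -0.499, -0.763], [0.479, 0.594, -0.646]] [-0.477  0.283  0.673]
[[1.0, 0.001, -0.0, 0.001], [0.001, -0.297, 0.955, -0.167], [0.001, -0.955, -0.297, 0.083], [0.0, 0.0, 0.0, 1.0]]
```

View pics/scene0.png

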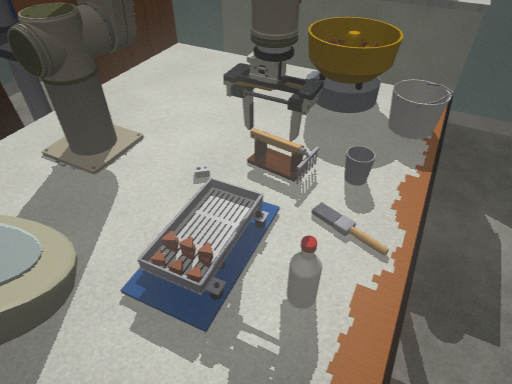

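View pics/side0.png

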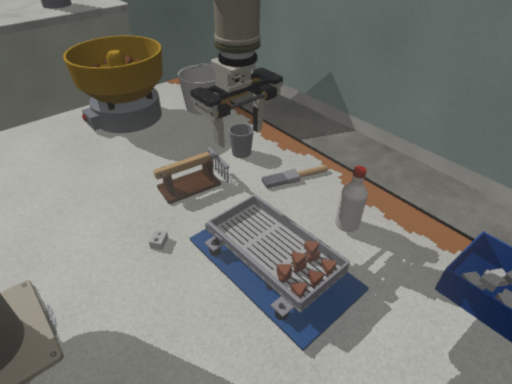

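The scene view shows the trough (about 205,230) with the heap at its near end. The rake lies on its rest at (280,150) with its head towards +x. The side view agrees. Next I'll enlarge both for corner picking.

```bash
python3 - <<'E'
import cv2,numpy as np
a=cv2.imread("pics/scene0.png")[115:325,120:330];b=cv2.imread("pics/side0.png")[140:330,145:375]
cv2.imwrite("pics/zs.png",cv2.resize(a,None,fx=2.85,fy=2.85,interpolation=cv2.INTER_CUBIC))
cv2.imwrite("pics/zd.png",cv2.resize(b,None,fx=3,fy=3,interpolation=cv2.INTER_CUBIC))
E
```

```text
(no output)
```

View pics/zs.png

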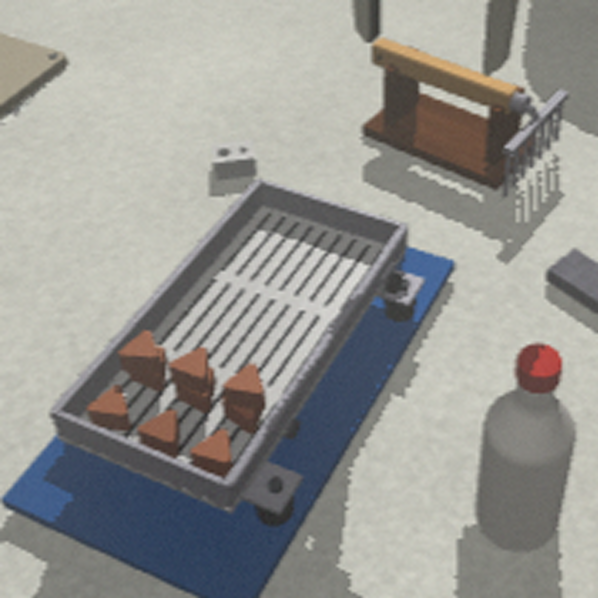

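View pics/zd.png

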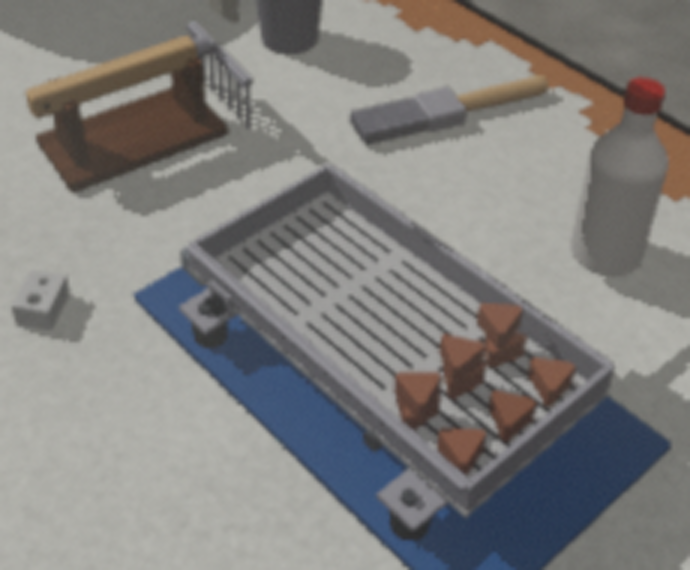

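In the zooms, the rim corners (scene-zoom / side-zoom) are A(53,413)/(467,490), B(260,183)/(183,252), C(408,228)/(328,167), D(237,487)/(610,367). The handle and rest base can be seen in both. I'll triangulate these.

```bash
cat > h.py <<'E'
import numpy as np,cv2
from scipy.spatial.transform import Rotation as Ro
def load(n):return dict(np.load(f"pics/{n}.npz"))
def P(c):
    if "R" in c:R,t=c["R"],c["t"]
    else:
        T=np.eye(4);T[:3,:3]=Ro.from_rotvec(c["ori"]).as_matrix();T[:3,3]=c["pos"]
        M=np.linalg.inv(T@c["hand_eye"]);R,t=M[:3,:3],M[:3,3]
    return c["mtx"],R,t
def tri(c1,p1,c2,p2):
    (K,R,t),(K2,R2,t2)=P(c1),P(c2)
    X=cv2.triangulatePoints(K@np.c_[R,t],K2@np.c_[R2,t2],np.float64(p1).T,np.float64(p2).T);return (X[:3]/X[3]).T
def plane(c,p,z):
    K,R,t=P(c);o=-R.T@t;d=(R.T@np.linalg.inv(K)@np.c_[p,np.ones(len(p))].T).T
    return o+d*((z-o[2])/d[:,2])[:,None]
def proj(c,X):
    K,R,t=P(c);q=(K@(R@np.atleast_2d(X).T+t[:,None]));return (q[:2]/q[2]).T
def shot(n,tag):
    from plant import robot
    s=robot.read_state();c=robot.read_camera(n)
    if n=="wrist":c.update(pos=s["tool_pos"],ori=s["orientation"])
    np.savez(f"pics/{tag}.npz",**c);cv2.imwrite(f"pics/{tag}.png",c["color"][:,:,::-1]);return c
E
python3 - <<'E'
from h import *
np.set_printoptions(precision=4,suppress=True)
S,D=load("scene0"),load("side0")
zs=lambda p:np.array(p)/2.85+[120,115]-.3
zd=lambda p:np.array(p)/3+[145,140]-.3
c=tri(S,zs([[53,413],[260,183],[408,228],[237,487]]),D,zd([[467,490],[183,252],[328,167],[610,367]]))
print("rim",c,c.mean(0));e=(c[1]+c[2]-c[0]-c[3])[:2]/2;print("len",np.hypot(*e),"yaw of y",np.degrees(np.arctan2(e[1],e[0])),"w",np.linalg.norm((c[3]+c[2]-c[0]-c[1])/2))
print("base",tri(S,zs([[363,130],[500,185]]),D,zd([[40,140],[228,130]])))
# plate corners
print("plate",plane(S,zs([[5,500],[455,265]]),0.008),plane(D,zd([[137,297],[668,445]]),0.008))
for n,cc in(("S",S),("D",D)):
    h=cv2.cvtColor(cc["color"],cv2.COLOR_RGB2HSV);m=cv2.inRange(h,(10,80,110),(25,255,255))
    N,l,st,ce=cv2.connectedComponentsWithStats(m)
    for i in np.argsort(-st[1:,4])[:4]+1:
        ys,xs=np.where(l==i);(cx,cy),wh,a=cv2.minAreaRect(np.c_[xs,ys].astype(np.float32));print(n,st[i],cx,cy,wh,a)
E
```

```text
rim [[ 0.4746 -0.3308  0.0824]
 [ 0.4638 -0.0499  0.0725]
 [ 0.6062 -0.0489  0.0777]
 [ 0.6168 -0.3229  0.079 ]] [ 0.5403 -0.1881  0.0779]
len 0.2777069994728912 yaw of y 92.213121652009 w 0.14241339998362906
base [[0.4628 0.1587 0.0206]
 [0.6248 0.118  0.0053]]
plate [[ 0.4428 -0.3682  0.008 ]
 [ 0.6317 -0.0037  0.008 ]] [[ 0.44   -0.0126  0.008 ]
 [ 0.6486 -0.3645  0.008 ]]
S [ 327  170  104  214 7485] 377.69744873046875 276.95361328125 (56.15264892578125, 228.3870849609375) 13.348727226257324
S [308  16  96  33 335] 355.45880126953125 32.03529357910156 (95.41045379638672, 30.985389709472656) 4.39870548248291
S [350 227  38  26 271] 368.2696838378906 239.6685333251953 (42.71791458129883, 6.571987628936768) 32.0053825378418
S [251 129  52  20 236] 276.32476806640625 138.48175048828125 (53.39734649658203, 4.613531112670898) 19.98310661315918
D [ 363  180  108   74 2299] 411.4049987792969 219.87991333007812 (122.66841125488281, 23.418903350830078) 29.845932006835938
D [ 260  122   93   63 1097] 301.9769287109375 159.4154052734375 (105.55357360839844, 27.287641525268555) 29.74488067626953
D [ 63  36  98  33 405] 111.52043914794922 52.23554992675781 (31.15464973449707, 97.37910461425781) 88.40885925292969
D [155 153  54  21 205] 181.1637420654297 162.52183532714844 (3.8122994899749756, 56.29790496826172) 71.02959442138672
```

```bash
python3 - <<'E'
from h import *
S,D=load("scene0"),load("side0")
X=tri(S,[[251.2,129.4],[301.4,147.6]],D,[[154.6,171.7],[207.8,153.4]]);d=X[1]-X[0]
print(X,np.linalg.norm(d),np.degrees(np.arctan2(d[1],d[0])),"grip~",X[0]+d/np.linalg.norm(d)*.11)
print("bottle",plane(S,[[304,300]],0),"W",proj(load("wrist0"),X))
E
```

```text
[[0.46108328 0.17370475 0.08959047]
 [0.61892314 0.16312391 0.08348956]] 0.15831170338173614 -3.835099472560806 grip~ [0.57075543 0.16635285 0.08535137]
bottle [[ 0.78102512 -0.21648674  0.        ]] W [[ 66.51694127 -36.73894914]
 [276.67834626 -18.11280144]]
```

View pics/wrist0.png

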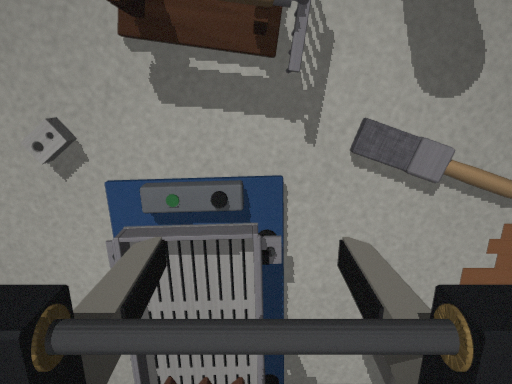

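The view shows the control box at the dryer's +y end (195,197), with the plate edge tilted about +2°. The rest base edge (120,37)-(277,55) puts the rake at about -6° yaw. I'll move over the rake for close views.

```bash
python3 -m inch '[[-1,-0.01,0.03,0.03,0.18],[-1,-0.02,0.07,0.03,0.36],[-1,-0.03,0.11,0.03,0.54],[-1,-0.04,0.145,0.03,0.72],[-1,-0.05,0.16,0.03,0.9],[-1,-0.06,0.16,0.03,1.08],[-1,-0.06,0.16,0.03,1.26],[-1,-0.06,0.16,0.03,1.44]]' 10
python3 -m inch '[[-1,0,0,0,0.02],[-1,0,0,0,0.02]]'
python3 -c "
from h import *
shot('wrist','w1')"
python3 -m inch '[[-1,0.03,0.02,0,0],[-1,0.06,0.03,0,0],[-1,0.06,0.03,0,0]]'
python3 -c "
from h import *
shot('wrist','w2')
cv2.imwrite('pics/w12.png',cv2.resize(np.hstack([cv2.imread('pics/w1.png'),cv2.imread('pics/w2.png')]),(800,300)))"
```

```text
t: 1.15
tool_pos: [0.5392, 0.1602, 0.2475]
orientation: [-1.266, -1.116, 1.118]
force: [-0.8, 0.3, -0.1]
opening: 0.0929
t: 1.4
tool_pos: [0.5391, 0.1602, 0.2473]
orientation: [-1.259, -1.128, 1.131]
force: [-0.1, 0.3, 0.2]
opening: 0.093
t: 1.82
tool_pos: [0.6, 0.1905, 0.2461]
orientation: [-1.259, -1.125, 1.13]
force: [-0.8, -0.8, -0.7]
opening: 0.0933
```

View pics/w12.png

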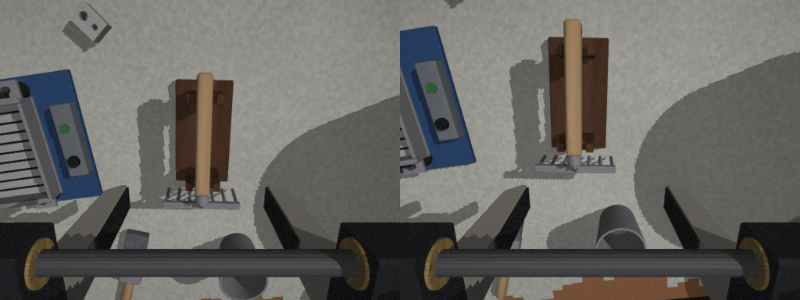

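Both views show the handle upright: (205,75)-(203,195) on the left and (572,20)-(573,155) on the right, with the head bar at the lower end. I'll mask the handle and triangulate it.

```bash
python3 - <<'E'
from h import *
np.set_printoptions(precision=4,suppress=True)
E={};B={};Rr={}
for n in("w1","w2"):
    c=load(n);h=cv2.cvtColor(c["color"],cv2.COLOR_RGB2HSV)
    m=cv2.inRange(h,(10,75,100),(25,255,255));m[300:]=0
    N,l,st,ce=cv2.connectedComponentsWithStats(m);i=1+np.argmax(st[1:,4]);ys,xs=np.where(l==i)
    pts=[]
    for r in (ys.min()+14,ys.max()-12):
        w=np.abs(ys-r)<=4;pts.append([xs[w].mean(),r])
    # ends at mid column
    E[n]=np.array([[xs[ys<ys.min()+4].mean(),ys.min()],[xs[ys>ys.max()-4].mean(),ys.max()]],float)
    print(n,st[i],E[n].tolist(), "width",[np.ptp(xs[np.abs(ys-r)<1]) for r in (ys.min()+40,ys.max()-40)])
    b=cv2.inRange(h,(0,60,20),(12,255,110));b[330:]=0
    N,l,st,ce=cv2.connectedComponentsWithStats(b|m);i=1+np.argmax(st[1:,4]);ys,xs=np.where(l==i);print(" base+handle",st[i])
X=tri(load("w1"),E["w1"],load("w2"),E["w2"]);d=X[1]-X[0]
print(X,np.linalg.norm(d),np.degrees(np.arctan2(d[1],d[0])))
for n in E:
    Y=plane(load(n),E[n],0.09);d=Y[1]-Y[0];print(n,Y,np.linalg.norm(d),np.degrees(np.arctan2(d[1],d[0])))
w=load("wrist0")
print("plate",plane(w,[[107,182],[284,176]],0.008),"box top",plane(w,[[141,187],[242,184],[241,208],[143,211]],0.038))
print("rim +y outer",plane(w,[[120,229],[259,225]],0.081))
E
```

```text
w1 [ 251   93   22  158 2852] [[262.05263157894734, 93.0], [258.63492063492066, 250.0]] width [np.int64(18), np.int64(17)]
 base+handle [ 251   93   48  158 5684]
w2 [ 211   25   22  175 3569] [[220.3896103896104, 25.0], [222.31147540983608, 199.0]] width [np.int64(20), np.int64(19)]
 base+handle [ 190   25   77  175 9860]
[[0.46   0.1779 0.084 ]
 [0.6175 0.1586 0.0875]] 0.15869671329554308 -6.977658039325993
w1 [[0.4599 0.1778 0.09  ]
 [0.6162 0.1588 0.09  ]] 0.15738365780448108 -6.924807196038867
w2 [[0.4611 0.1782 0.09  ]
 [0.6168 0.1588 0.09  ]] 0.15689576198245028 -7.106019920409125
plate [[ 0.434  -0.0172  0.008 ]
 [ 0.6362 -0.0099  0.008 ]] box top [[ 0.4826 -0.0146  0.038 ]
 [ 0.5894 -0.0112  0.038 ]
 [ 0.5881 -0.038   0.038 ]
 [ 0.4822 -0.0415  0.038 ]]
rim +y outer [[ 0.473  -0.0445  0.081 ]
 [ 0.6067 -0.0401  0.081 ]]
```

```bash
python3 -m inch '[[-1,-0.02,-0.015,-0.03,-0.01],[-1,-0.032,-0.026,-0.07,-0.01],[-1,-0.032,-0.026,-0.11,-0.01],[-1,-0.032,-0.026,-0.145,-0.01],[-1,-0.032,-0.026,-0.17,-0.01],[-1,-0.032,-0.026,-0.187,-0.01],[-1,-0.032,-0.026,-0.187,-0.01],[-1,-0.032,-0.026,-0.187,-0.01]]'
python3 -m inch '[[1,0,0,0,0],[1,0,0,0,0],[1,0,0,0,0],[1,0,0,0,0],[1,0,0,0,0],[1,0,0,0,0],[1,0,0,0,0],[1,0,0,0,0]]' 20
```

```text
t: 2.88
tool_pos: [0.568, 0.1643, 0.0609]
orientation: [-1.264, -1.119, 1.122]
force: [0.6, 0.2, 0.8]
opening: 0.093
t: 3.88
tool_pos: [0.568, 0.1643, 0.0608]
orientation: [-1.264, -1.119, 1.122]
force: [-0.1, -0.0, 0.1]
opening: 0.0195
```

Gripped, opening 19.5 mm. Firming up the grip and lifting.

```bash
python3 -m inch '[[1,0,0,0.0,0],[1,0,0,0.01,0],[1,0,0,0.03,0],[1,0,0,0.06,0],[1,0,0,0.1,0],[1,0,0,0.14,0],[1,0,0,0.14,0]]' 40
python3 -m inch '[[1,0,-0.03,0,-0.17],[1,0,-0.07,0,-0.34],[1,-0.005,-0.11,0,-0.51],[1,-0.01,-0.15,0,-0.68],[1,-0.015,-0.2,0,-0.85],[1,-0.02,-0.25,0,-1.02],[1,-0.026,-0.3,0,-1.2],[1,-0.026,-0.34,0,-1.37]]'
python3 -m inch '[[1,0,-0.02,0,-0.04],[1,0,-0.027,0,-0.04],[1,0,-0.027,0,-0.04]]'
python3 - <<'E'
from h import *
a=shot('wrist','w3');b=shot('side','d1');shot('scene','s1')
cv2.imwrite('pics/c1.png',cv2.resize(np.hstack([cv2.imread('pics/w3.png'),cv2.imread('pics/d1.png')[130:386,100:441].repeat(1,0)[:256]  if 0 else cv2.resize(cv2.imread('pics/d1.png')[130:346,150:438],(512,384))]),(800,300)))
E
```

```text
t: 4.75
tool_pos: [0.5709, 0.1649, 0.2072]
orientation: [-1.269, -1.127, 1.116]
force: [0.2, -0.8, -1.5]
opening: 0.0196
t: 5.75
tool_pos: [0.5438, -0.1768, 0.2064]
orientation: [-1.578, -0.059, 0.058]
force: [0.6, 0.6, -2.5]
opening: 0.0197
t: 6.12
tool_pos: [0.5438, -0.2031, 0.2061]
orientation: [-1.578, -0.029, 0.029]
force: [-0.1, 0.6, -1.6]
opening: 0.02
```

View pics/c1.png

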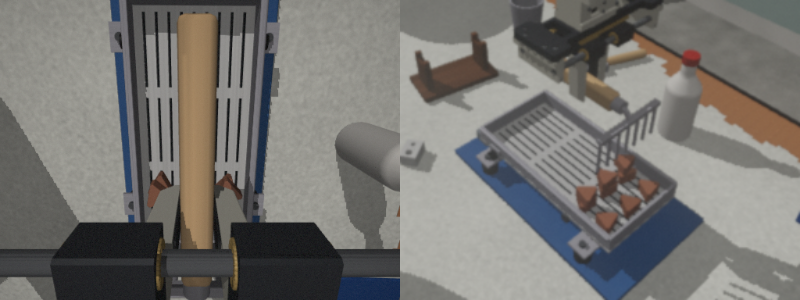

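The rake is level and aligned with the bed in the side view, head above the heap. Now I'll work out where the lane is and check the rake tips in the same cameras.

```bash
python3 - <<'E'
from h import *
np.set_printoptions(precision=4,suppress=True)
c0=np.array([.5415,-.188]);a=np.radians(2.1);Ra=np.array([[np.cos(a),-np.sin(a)],[np.sin(a),np.cos(a)]])
for n in("scene0","side0"):
    c=load(n);im=c["color"];h=cv2.cvtColor(im,cv2.COLOR_RGB2HSV)
    m=cv2.inRange(h,(0,75,60),(12,255,255));m[:215]=0
    if n=="scene0":m[:,260:]=0
    V=im[:,:,0]; vals=V[m>0].astype(np.float32); print(n,len(vals),np.percentile(vals,[5,25,50,75,95]))
    _,lab,ctr=cv2.kmeans(vals[:,None],2,None,(3,30,.1),3,0);th=ctr.mean()
    t=((m>0)&(V>th)).astype(np.uint8)
    N,l,st,ce=cv2.connectedComponentsWithStats(t,connectivity=4)
    for i in range(1,N):
        if st[i,4]<25:continue
        p=np.array([ce[i]]);out=[((plane(c,p,z)[0,:2]-c0)@Ra)*1e3 for z in(.076,.094)]
        print(st[i],ce[i].round(1),np.r_[out[0],out[1]].round(1))
    s=load({"scene0":"s1","side0":"d1"}[n])
    # predicted tips, all tines
    tip=np.array([(.5438,-.2031)+Ra@np.array([x,-.075]) for x in(-.0525,0,.0525)]);print("tips px",proj(s,np.c_[tip,[.1533]*3]))
z=lambda n,y0,x0:cv2.resize(load(n)["color"][y0:y0+130,x0:x0+130,::-1],(520,520),interpolation=cv2.INTER_CUBIC)
cv2.imwrite("pics/c2.png",cv2.resize(np.hstack([z("s1",180,120),z("d1",190,240)]),(800,400)))
E
```

```text
scene0 820 [ 75.95  91.   143.   154.   160.  ]
[162 231  16  10  85] [169.6 236.2] [-55.8 -59.8 -44.2 -71.8]
[180 237  13  10  82] [187.  241.8] [-14.6 -57.6  -4.3 -69.7]
[199 243  13  10  82] [205.9 248.1] [ 29.  -55.5  38.  -67.7]
[151 251  14  10  79] [158.1 256.1] [ -46.5 -112.6  -35.2 -123. ]
[169 259  13  11  87] [176.1 264.2] [  -3.  -114.2    7.  -124.6]
[187 266  14  11  98] [194.9 271.4] [  39.1 -113.6   47.8 -123.9]
tips px [[156.1934 220.875 ]
 [179.6998 229.5505]
 [204.3862 238.6615]]
side0 1634 [ 74. 103. 127. 138. 140.]
[404 215  10   6  30] [408.4 217.1] [ 279.4 -149.4  258.3 -155.9]
[416 223   9  10  30] [420.3 227.1] [ 269.7 -183.1  249.  -188.6]
[444 230  13  11  44] [448.8 234.2] [ 295.5 -234.3  273.9 -238.2]
[446 237  18   9  58] [455.  240.8] [ 286.7 -251.8  265.4 -255.2]
[460 239  11  12  38] [465.2 244.7] [ 291.4 -270.9  270.  -273.6]
[305 241  14  10  82] [311.2 244.6] [ 52.7 -59.   38.7 -68.4]
[441 245  11   5  26] [446.3 247.5] [ 254.8 -248.7  234.5 -252.1]
[292 252  14  10  80] [297.8 256. ] [  9.  -61.3  -3.6 -70.7]
[322 259  14  11  89] [328.4 263.3] [  40.4 -114.3   26.9 -121.9]
[277 265  14   9  83] [284. 268.] [-33.8 -64.  -45.  -73.2]
[309 271  14  10  83] [315.1 274.8] [  -1.  -115.1  -13.3 -122.7]
[292 283  15  11  99] [298.9 286.8] [ -44.8 -113.2  -55.6 -120.9]
tips px [[290.8148 253.9749]
 [310.5802 239.3649]
 [328.855  225.8567]]
```

View pics/c2.png

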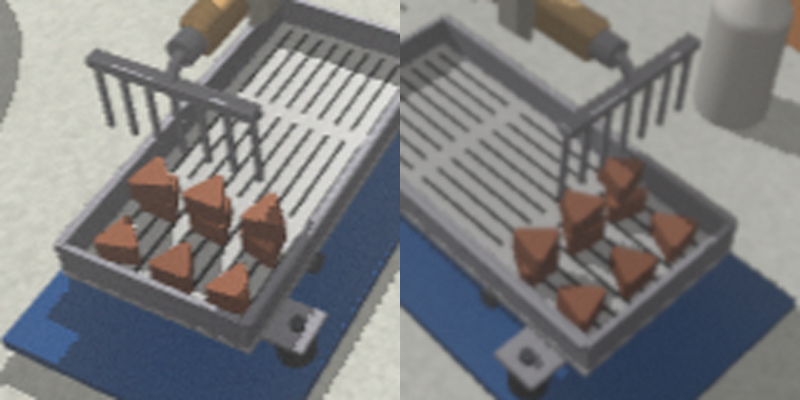

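The predicted tip pixels match the image within about 1.5 px. Both cameras agree on the rows: y ≈ -113 for the end row (top 77 mm) and -70 for the upper row (top 94 mm). Next: face extents to get the lane's edges.

```bash
python3 - <<'E'
from h import *
c0=np.array([.5415,-.188]);a=np.radians(2.1);Ra=np.array([[np.cos(a),-np.sin(a)],[np.sin(a),np.cos(a)]])
for n in("scene0","side0"):
    c=load(n);im=c["color"];h=cv2.cvtColor(im,cv2.COLOR_RGB2HSV)
    m=cv2.inRange(h,(0,75,60),(12,255,255));m[:215]=0
    m[:,(260 if n=="scene0" else 345):]=0
    t=((m>0)&(im[:,:,0]>115)).astype(np.uint8)
    N,l,st,ce=cv2.connectedComponentsWithStats(t,connectivity=4)
    for i in range(1,N):
        if st[i,4]<50:continue
        ys,xs=np.where(l==i);z=.077 if ((plane(c,ce[i][None],.076)[0,:2]-c0)@Ra)[1]<-.09 else .094
        q=((plane(c,np.c_[xs,ys].astype(float),z)[:,:2]-c0)@Ra)*1e3
        T=cv2.minEnclosingTriangle(q.astype(np.float32)[:,None])[1][:,0];print(n,"y %.0f..%.0f"%(q[:,1].min(),q[:,1].max()),T.round().tolist())
E
```

```text
scene0 y -84..-58 [[-56.0, -85.0], [-53.0, -55.0], [-22.0, -73.0]]
scene0 y -79..-56 [[-19.0, -78.0], [-5.0, -53.0], [21.0, -79.0]]
scene0 y -78..-54 [[24.0, -80.0], [34.0, -50.0], [54.0, -73.0]]
scene0 y -123..-101 [[-26.0, -117.0], [-59.0, -125.0], [-51.0, -97.0]]
scene0 y -124..-100 [[-2.0, -94.0], [12.0, -124.0], [-17.0, -124.0]]
scene0 y -124..-100 [[25.0, -125.0], [37.0, -97.0], [58.0, -121.0]]
side0 y -79..-55 [[26.0, -80.0], [36.0, -49.0], [55.0, -74.0]]
side0 y -79..-57 [[-17.0, -79.0], [-4.0, -53.0], [11.0, -79.0]]
side0 y -124..-101 [[26.0, -125.0], [38.0, -97.0], [56.0, -121.0]]
side0 y -84..-59 [[-54.0, -85.0], [-51.0, -58.0], [-30.0, -77.0]]
side0 y -123..-103 [[-2.0, -99.0], [12.0, -122.0], [-16.0, -124.0]]
side0 y -123..-102 [[-58.0, -125.0], [-50.0, -98.0], [-28.0, -118.0]]
```

The lane runs from about -100 to -84 mm, so its middle is -92. First push is with the tips at about 82 mm, just above the lower row, to take the upper three off onto the deck.

```bash
python3 -m inch '[[1,-0.0015,-0.002,-0.02,0],[1,-0.0015,-0.002,-0.04,0],[1,-0.0015,-0.002,-0.055,0],[1,-0.0015,-0.002,-0.065,0],[1,-0.0015,-0.002,-0.071,0],[1,-0.0015,-0.002,-0.071,0],[1,-0.0015,-0.002,-0.071,0]]'
python3 - <<'E'
from h import *
shot('side','d2');shot('scene','s2')
z=lambda n,y0,x0:cv2.resize(load(n)["color"][y0:y0+130,x0:x0+130,::-1],(520,520),interpolation=cv2.INTER_CUBIC)
cv2.imwrite("pics/c3.png",cv2.resize(np.hstack([z("s2",180,120),z("d2",190,240)]),(800,400)))
E
```

```text
t: 7.15
tool_pos: [0.543, -0.2047, 0.1361]
orientation: [-1.579, -0.03, 0.028]
force: [-0.7, -0.2, -1.5]
opening: 0.0199
```

View pics/c3.png

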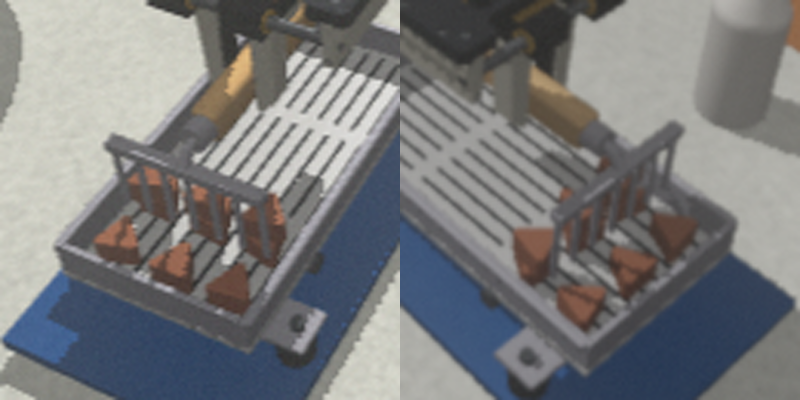

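The tines stand in the lane behind the upper chips in both views, touching nothing. Pushing the upper layer off.

```bash
python3 -m inch '[[1,0,0.005,-0.001,0],[1,-0.0004,0.010,-0.001,0],[1,-0.0006,0.015,-0.001,0],[1,-0.0008,0.02,-0.001,0],[1,-0.001,0.025,-0.001,0],[1,-0.0011,0.03,-0.001,0],[1,-0.0013,0.035,-0.001,0],[1,-0.0015,0.04,-0.001,0]]'
python3 -m inch '[[1,-0.0002,0.006,0,0],[1,-0.0004,0.011,0,0],[1,-0.0005,0.014,0,0],[1,-0.0005,0.014,0,0]]'
python3 -m inch '[[1,0,0,0.02,0],[1,0,0,0.05,0],[1,0,0,0.07,0],[1,0,0,0.07,0]]'
python3 - <<'E'
from h import *
shot('side','d3');shot('scene','s3')
z=lambda n,y0,x0:cv2.resize(load(n)["color"][y0:y0+150,x0:x0+150,::-1],(520,520),interpolation=cv2.INTER_CUBIC)
cv2.imwrite("pics/c4.png",cv2.resize(np.hstack([z("s3",165,125),z("d3",175,220)]),(800,400)))
E
```

```text
t: 8.25
tool_pos: [0.5415, -0.1644, 0.1352]
orientation: [-1.579, -0.03, 0.028]
force: [0.1, -0.3, -1.4]
opening: 0.0199
t: 8.75
tool_pos: [0.5416, -0.1503, 0.1358]
orientation: [-1.579, -0.032, 0.027]
force: [0.5, -1.3, 3.0]
opening: 0.0197
t: 9.25
tool_pos: [0.5426, -0.1507, 0.2081]
orientation: [-1.58, -0.034, 0.024]
force: [-0.3, -0.0, -2.8]
opening: 0.0196
```

View pics/c4.png

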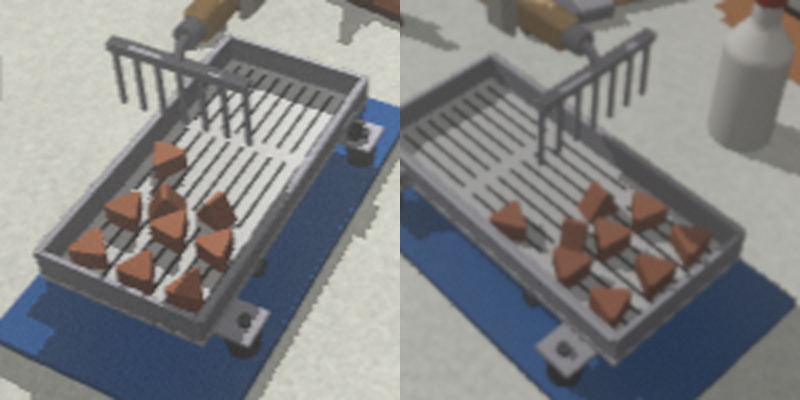

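The view shows one upper chip flat ahead at (170,158). The other two, at (167,205) and (218,210) in the left half, lean on the lower row. I'll repeat the pass slightly lower and further.

```bash
python3 -m inch '[[1,0.0006,-0.025,0,0],[1,0.0006,-0.045,-0.02,0],[1,0.0006,-0.045,-0.05,0],[1,0.0006,-0.045,-0.07,0],[1,0.0006,-0.045,-0.0745,0],[1,0.0006,-0.045,-0.0745,0]]'
python3 -m inch '[[1,0,0.005,0,0],[1,-0.0004,0.010,0,0],[1,-0.0006,0.015,0,0],[1,-0.0008,0.02,0,0],[1,-0.001,0.025,0,0],[1,-0.0011,0.03,0,0],[1,-0.0013,0.035,0,0],[1,-0.0015,0.04,0,0]]'
python3 -m inch '[[1,-0.0001,0.005,0,0],[1,-0.0003,0.01,0,0],[1,-0.0005,0.015,0,0],[1,-0.0007,0.02,0,0],[1,-0.0009,0.025,0,0],[1,-0.0011,0.03,0,0],[1,-0.0011,0.03,0,0]]'
```

```text
t: 10.1
tool_pos: [0.5418, -0.195, 0.1305]
orientation: [-1.579, -0.031, 0.028]
force: [0.5, 0.0, -1.4]
opening: 0.02
t: 11.1
tool_pos: [0.5403, -0.1547, 0.1305]
orientation: [-1.579, -0.031, 0.028]
force: [0.1, 0.1, -1.3]
opening: 0.0195
t: 11.98
tool_pos: [0.5392, -0.1243, 0.1305]
orientation: [-1.579, -0.031, 0.029]
force: [0.5, -1.0, -2.1]
opening: 0.0197
```

```bash
python3 -m inch '[[1,0,0,0.02,0],[1,0,0,0.05,0],[1,0,0,0.075,0],[1,0,0,0.075,0]]'
cat >> h.py <<'E'
c0=np.array([.5415,-.188]);_a=np.radians(2.1);Ra=np.array([[np.cos(_a),-np.sin(_a)],[np.sin(_a),np.cos(_a)]])
def chips(n,z=.076):
    c=load(n);im=c["color"];h=cv2.cvtColor(im,cv2.COLOR_RGB2HSV);m=cv2.inRange(h,(0,75,60),(12,255,255))
    poly=proj(c,np.c_[c0+np.array([[-.07,-.14],[.07,-.14],[.07,.14],[-.07,.14]])@Ra.T,[.08]*4]).astype(np.int32)
    k=np.zeros_like(m);cv2.fillPoly(k,[poly],255);k=cv2.dilate(k,np.ones((9,9)));m&=k
    t=((m>0)&(im[:,:,0]>112)).astype(np.uint8);N,l,st,ce=cv2.connectedComponentsWithStats(t,connectivity=4)
    print(n,"mask",(m>0).sum())
    for i in range(1,N):
        if st[i,4]>=12:
            q=((plane(c,ce[i][None],z)[0,:2]-c0)@Ra)*1e3;ys,xs=np.where(l==i)
            qq=((plane(c,np.c_[xs,ys].astype(float),z)[:,:2]-c0)@Ra)*1e3
            print(" area",st[i,4],"xy",q.round(),"y %.0f..%.0f x %.0f..%.0f"%(qq[:,1].min(),qq[:,1].max(),qq[:,0].min(),qq[:,0].max()),"R %.0f"%im[:,:,0][l==i].mean())
E
python3 - <<'E'
from h import *
shot('scene','s4');shot('side','d4')
for n in("s3","s4","d3","d4"):chips(n)
E
```

```text
t: 12.48
tool_pos: [0.5411, -0.125, 0.2094]
orientation: [-1.58, -0.036, 0.024]
force: [0.1, 0.6, -1.7]
opening: 0.0197
s3 mask 1016
 area 68 xy [-46. -10.] y -24..-1 x -59..-33 R 159
 area 22 xy [-23. -46.] y -53..-39 x -30..-17 R 135
 area 80 xy [-44. -70.] y -79..-56 x -59..-31 R 151
 area 13 xy [ 15. -35.] y -43..-28 x 12..18 R 155
 area 93 xy [ -2. -70.] y -81..-50 x -17..10 R 153
 area 88 xy [ -47. -112.] y -122..-98 x -58..-33 R 155
 area 88 xy [ 37. -72.] y -82..-58 x 22..48 R 158
 area 94 xy [  -3. -114.] y -123..-100 x -16..10 R 146
 area 22 xy [  31. -117.] y -123..-107 x 27..34 R 148
s4 mask 1012
 area 80 xy [-45.  -8.] y -24..2 x -62..-22 R 155
 area 78 xy [ 24. -23.] y -33..-9 x 10..35 R 160
 area 81 xy [-44. -70.] y -79..-56 x -59..-31 R 150
 area 84 xy [ -2. -71.] y -81..-57 x -17..10 R 156
 area 89 xy [ -47. -112.] y -122..-98 x -58..-33 R 153
 area 81 xy [ 37. -71.] y -80..-58 x 22..49 R 156
 area 57 xy [  -5. -113.] y -123..-100 x -11..2 R 143
 area 36 xy [  33. -115.] y -123..-102 x 27..39 R 147
d3 mask 1097
 area 69 xy [ 12. -41.] y -51..-31 x -3..26 R 121
 area 78 xy [ 38. -72.] y -82..-59 x 24..50 R 128
 area 70 xy [-46. -11.] y -24..-2 x -59..-35 R 129
 area 79 xy [ -1. -71.] y -81..-58 x -14..11 R 126
 area 35 xy [  34. -114.] y -124..-100 x 29..41 R 123
 area 86 xy [-43. -70.] y -79..-56 x -55..-30 R 123
 area 81 xy [  -1. -115.] y -123..-101 x -13..11 R 121
 area 96 xy [ -46. -113.] y -124..-99 x -56..-32 R 126
d4 mask 1035
 area 64 xy [ 23. -23.] y -33..-10 x 9..34 R 128
 area 67 xy [ 37. -71.] y -80..-59 x 23..49 R 126
 area 71 xy [-47.  -9.] y -23..0 x -61..-36 R 128
 area 76 xy [ -1. -72.] y -81..-58 x -16..11 R 127
 area 26 xy [  34. -119.] y -124..-111 x 29..39 R 123
 area 78 xy [-43. -71.] y -79..-58 x -55..-30 R 125
 area 38 xy [  -4. -114.] y -122..-103 x -9..3 R 119
 area 95 xy [ -46. -113.] y -124..-99 x -56..-32 R 126
```

```bash
python3 - <<'E'
from h import *
z=lambda n,y0,x0:cv2.resize(load(n)["color"][y0:y0+110,x0:x0+110,::-1],(520,520),interpolation=cv2.INTER_CUBIC)
cv2.imwrite("pics/c5.png",cv2.resize(np.hstack([z("s4",190,135),z("d4",205,240)]),(800,400)))
E
```

```text
(no output)
```

View pics/c5.png

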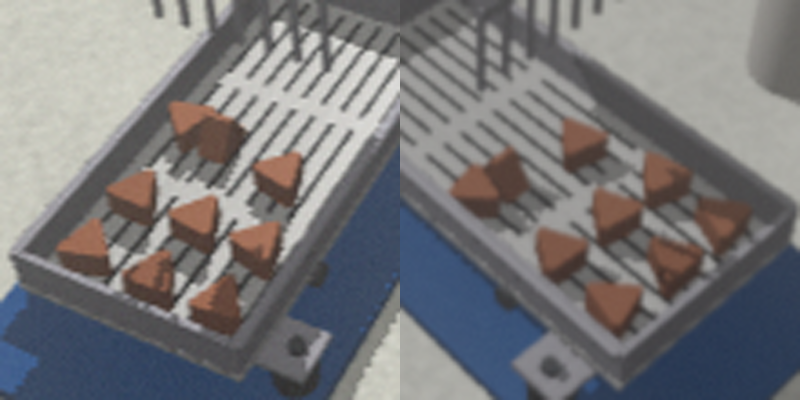

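Eight chips now lie flat or clear, two of them ahead of the rows. The third upper chip stands on edge beside the left one at (218,130). Its centre is low, and the deck stroke will carry it along. Back to the lane and down towards the deck.

```bash
python3 -m inch '[[1,0.001,-0.03,0,0],[1,0.001,-0.06,0,0],[1,0.001,-0.08,0,0],[1,0.001,-0.08,-0.02,0],[1,0.001,-0.08,-0.05,0],[1,0.001,-0.08,-0.07,0],[1,0.001,-0.08,-0.08,0],[1,0.001,-0.08,-0.08,0]]'
python3 -m inch '[[1,0,0,0,0],[1,0,0,0,0]]'
```

```text
t: 13.58
tool_pos: [0.5398, -0.2038, 0.1247]
orientation: [-1.578, -0.031, 0.029]
force: [0.5, 0.2, -0.7]
opening: 0.0197
t: 13.82
tool_pos: [0.5405, -0.204, 0.1259]
orientation: [-1.579, -0.032, 0.028]
force: [0.9, 0.6, -1.1]
opening: 0.0195
```

```bash
python3 - <<'E'
from plant import robot
import numpy as np
for i in range(6):
    robot.read_camera("side");s=robot.read_state();print(np.round(s["tool_pos"]*1e3,2),np.round(s["force"],2),np.round(s["q"],5))
E
python3 -m inch '[[1,0.001,-0.001,-0.001,0],[1,0.001,-0.001,-0.002,0],[1,0.001,-0.001,-0.003,0],[1,0.001,-0.001,-0.003,0]]'
python3 -m inch '[[1,0,0,0,0]]'
```

```text
[ 540.43 -204.03  125.74] [-1.02 -0.75 -2.31] [-0.44573  0.12736  1.66371 -0.00627  1.34487 -0.48256]
[ 540.31 -204.    125.59] [-0.55 -0.17 -1.23] [-0.44577  0.12748  1.66387 -0.00627  1.3449  -0.48256]
[ 540.19 -203.98  125.4 ] [ 0.02 -1.17 -1.78] [-0.44581  0.12759  1.66411 -0.0063   1.3448  -0.48259]
[ 540.11 -203.93  125.25] [-1.22  0.58 -1.47] [-0.44578  0.12772  1.66425 -0.00631  1.34476 -0.48261]
[ 540.03 -203.9   125.13] [-0.1   0.29 -2.52] [-0.44582  0.12782  1.66437 -0.00628  1.34478 -0.48259]
[ 539.94 -203.9   124.97] [ 0.53 -0.47 -2.49] [-0.44585  0.12797  1.6645  -0.00633  1.34472 -0.4826 ]
t: 14.62
tool_pos: [0.5408, -0.2048, 0.1218]
orientation: [-1.578, -0.031, 0.029]
force: [0.1, 0.8, -1.7]
opening: 0.0199
t: 14.75
tool_pos: [0.5408, -0.2048, 0.1217]
orientation: [-1.578, -0.031, 0.029]
force: [0.0, -0.2, -2.1]
opening: 0.0199
```

```bash
python3 -m inch '[[1,0.001,0,-0.002,0],[1,0.001,0,-0.004,0],[1,0.001,0,-0.005,0],[1,0.001,0,-0.005,0]]'
python3 -m inch '[[1,0,0,-0.0005,0],[1,0,0,-0.001,0],[1,0,0,-0.001,0]]'
python3 -m inch '[[1,0,0,-0.0005,0],[1,0,0,-0.001,0],[1,0,0,-0.001,0]]'
```

```text
t: 15.25
tool_pos: [0.5417, -0.2047, 0.1165]
orientation: [-1.578, -0.03, 0.03]
force: [-0.4, -0.5, -2.5]
opening: 0.0199
t: 15.62
tool_pos: [0.5417, -0.2047, 0.1156]
orientation: [-1.578, -0.03, 0.03]
force: [0.6, 0.1, -1.9]
opening: 0.0198
t: 16.0
tool_pos: [0.5416, -0.2047, 0.1144]
orientation: [-1.578, -0.03, 0.03]
force: [-0.0, -0.6, -1.8]
opening: 0.0197
```

```bash
python3 -m inch '[[1,0,0,-0.0005,0],[1,0,0,-0.001,0],[1,0,0,-0.001,0]]'
```

```text
t: 16.38
tool_pos: [0.5416, -0.2047, 0.1134]
orientation: [-1.578, -0.03, 0.03]
force: [0.4, 0.1, -1.9]
opening: 0.0194
```

```bash
python3 -m inch '[[1,0,0,-0.0005,0],[1,0,0,-0.0008,0],[1,0,0,-0.0008,0]]'
```

```text
t: 16.75
tool_pos: [0.5415, -0.2047, 0.1125]
orientation: [-1.578, -0.03, 0.03]
force: [0.3, -0.2, -0.8]
opening: 0.0198
```

```bash
python3 -m inch '[[1,0,0,-0.0004,0],[1,0,0,-0.0004,0]]'; python3 - <<'E'
from plant import robot
import numpy as np
f=[]
for i in range(5):
    robot.read_camera("side");s=robot.read_state();f.append(np.r_[s["tool_pos"]*1e3,s["force"]])
print(np.mean(f,0).round(2))
E
```

```text
t: 17.0
tool_pos: [0.5415, -0.2047, 0.1121]
orientation: [-1.578, -0.03, 0.03]
force: [0.2, 0.7, -0.9]
opening: 0.0199
[ 5.4155e+02 -2.0468e+02  1.1212e+02 -2.7000e-01  2.9000e-01 -1.8800e+00]
```

```bash
cat > f.py <<'E'
from plant import robot
import numpy as np
f=[]
for i in range(5):
    robot.read_camera("side");s=robot.read_state();f.append(np.r_[s["tool_pos"]*1e3,s["force"],s["wrist_torque"]])
print("MEAN",np.mean(f,0).round(2).tolist())
E
python3 -m inch '[[1,0,0,-0.0004,0],[1,0,0,-0.0004,0]]'|grep for; python3 f.py
```

```text
force: [-1.1, 0.7, -2.1]
MEAN [541.54, -204.69, 111.73, 0.15, 0.62, -1.85, 0.04, -0.0, 0.01]
```

```bash
python3 -m inch '[[1,0,0,-0.0004,0],[1,0,0,-0.0004,0]]'|grep for; python3 f.py
```

```text
force: [0.4, 0.7, -1.9]
MEAN [541.56, -204.69, 111.34, -0.14, 0.04, -1.7, 0.06, 0.02, -0.02]
```

```bash
python3 -m inch '[[1,0,0,-0.0004,0],[1,0,0,-0.0004,0]]'|grep for; python3 f.py
```

```text
force: [-0.6, 1.3, -1.5]
MEAN [541.56, -204.69, 110.93, -0.15, 0.09, -2.08, 0.05, 0.0, -0.0]
```

```bash
python3 -m inch '[[1,0,0,-0.0005,0],[1,0,0,-0.0005,0]]'|grep for; python3 f.py
```

```text
force: [0.0, -0.3, -0.8]
MEAN [541.57, -204.69, 110.45, 0.04, 0.12, -2.3, 0.06, -0.01, 0.01]
```

```bash
python3 -m inch '[[1,0,0,-0.0005,0],[1,0,0,-0.0005,0]]'|grep for; python3 f.py
```

```text
force: [0.3, 0.3, -1.9]
MEAN [541.58, -204.69, 109.96, -0.24, -0.14, -1.9, 0.06, 0.0, 0.02]
```

```bash
python3 -m inch '[[1,0,0,-0.0005,0],[1,0,0,-0.0005,0]]'|grep for; python3 f.py
```

```text
force: [-0.6, 0.9, 0.5]
MEAN [541.66, -204.69, 109.59, -0.31, 0.8, -0.61, 0.09, 0.05, -0.0]
```

```bash
python3 -m inch '[[1,0,0,-0.0003,0],[1,0,0,-0.0003,0]]'|grep for; python3 f.py
```

```text
force: [-0.3, 1.3, -0.2]
MEAN [541.71, -204.67, 109.37, -0.32, 1.21, 0.75, 0.13, 0.1, -0.06]
```

Contact is at about 2.6 N, tip about 56.6 mm, and soft (around 4.5 N/mm). Now the deck stroke, following an assumed 2% fall.

```bash
python3 -m inch '[[1,-0.0002,0.005,-0.0003,0],[1,-0.0004,0.01,-0.0005,0],[1,-0.0005,0.015,-0.0006,0],[1,-0.0007,0.02,-0.0007,0],[1,-0.0009,0.025,-0.0008,0],[1,-0.0011,0.03,-0.0009,0],[1,-0.0013,0.035,-0.001,0],[1,-0.0015,0.04,-0.0011,0]]'
```

```text
t: 21.75
tool_pos: [0.5403, -0.1645, 0.1084]
orientation: [-1.578, -0.031, 0.029]
force: [0.1, -2.4, 1.2]
opening: 0.0201
```

```bash
python3 -m inch '[[1,-0.0002,0.005,-0.0001,0],[1,-0.0004,0.01,-0.0002,0],[1,-0.0005,0.015,-0.0003,0],[1,-0.0007,0.02,-0.0004,0],[1,-0.0009,0.025,-0.0005,0],[1,-0.0011,0.03,-0.0006,0],[1,-0.0013,0.035,-0.0007,0],[1,-0.0015,0.04,-0.0008,0]]'
python3 -c "
from h import *
shot('scene','s5');shot('side','d5');chips('s5',.074);chips('d5',.074)"
```

```text
t: 22.75
tool_pos: [0.5388, -0.1242, 0.1077]
orientation: [-1.578, -0.031, 0.029]
force: [0.5, -3.5, 2.6]
opening: 0.0201
s5 mask 564
 area 23 xy [-52.  33.] y 28..40 x -60..-44 R 156
 area 32 xy [-38.   1.] y -10..10 x -48..-31 R 151
 area 16 xy [-51.  -4.] y -9..2 x -57..-44 R 151
 area 14 xy [-13.  -6.] y -10..-1 x -18..-7 R 147
 area 80 xy [ -49. -110.] y -121..-96 x -59..-38 R 155
d5 mask 557
 area 99 xy [-48.  18.] y -6..39 x -59..-37 R 128
 area 96 xy [ -45. -112.] y -123..-99 x -55..-33 R 128
```

```bash
python3 -m inch '[[1,-0.0002,0.005,-0.0001,0],[1,-0.0004,0.01,-0.0001,0],[1,-0.0005,0.015,-0.0002,0],[1,-0.0007,0.02,-0.0003,0],[1,-0.0009,0.025,-0.0003,0],[1,-0.0011,0.03,-0.0004,0],[1,-0.0011,0.03,-0.0004,0]]'
python3 -m inch '[[1,0,-0.001,0.003,0],[1,0,-0.003,0.02,0],[1,0,-0.005,0.05,0],[1,0,-0.005,0.1,0],[1,0,-0.005,0.12,0],[1,0,-0.005,0.12,0]]'
python3 - <<'E'
from h import *
shot('scene','s6');shot('side','d6');shot('wrist','w6');chips('s6',.073);chips('d6',.073)
E
```

```text
t: 23.72
tool_pos: [0.538, -0.0925, 0.1075]
orientation: [-1.576, -0.032, 0.03]
force: [-0.1, 1.2, 3.7]
opening: 0.0198
t: 24.48
tool_pos: [0.539, -0.0978, 0.2292]
orientation: [-1.577, -0.034, 0.027]
force: [0.4, -0.3, -3.2]
opening: 0.0196
s6 mask 732
 area 123 xy [-49.  41.] y 23..61 x -66..-31 R 155
 area 196 xy [17. 36.] y 21..58 x -17..47 R 163
 area 87 xy [ -49. -110.] y -121..-96 x -60..-35 R 153
 area 57 xy [  -0. -110.] y -121..-98 x -9..9 R 140
 area 24 xy [ -12. -117.] y -122..-110 x -18..-6 R 139
 area 62 xy [  37. -111.] y -120..-98 x 30..46 R 151
d6 mask 869
 area 170 xy [19. 36.] y 22..56 x -11..49 R 127
 area 120 xy [-45.  40.] y 24..58 x -59..-30 R 125
 area 50 xy [  42. -112.] y -122..-99 x 36..49 R 125
 area 41 xy [   5. -112.] y -122..-100 x -3..13 R 121
 area 14 xy [  -7. -118.] y -122..-113 x -11..-3 R 118
 area 94 xy [ -44. -112.] y -123..-99 x -54..-30 R 127
```

```bash
python3 - <<'E'
from h import *
# rectified top views (plane z=.073), 3 px/mm: x right -70..70, y up 0..100 and side by side
def rect(n):
    c=load(n);w=np.array([[-70,100],[70,100],[70,-10],[-70,-10]])/1e3
    src=proj(c,np.c_[c0+w@Ra.T,[.073]*4]).astype(np.float32);H=cv2.getPerspectiveTransform(src,np.float32([[0,0],[392,0],[392,308],[0,308]]))
    return cv2.warpPerspective(c["color"][:,:,::-1],H,(392,308),flags=cv2.INTER_CUBIC)
z=lambda n,y0,x0:cv2.resize(load(n)["color"][y0:y0+70,x0:x0+98,::-1],(392,280),interpolation=cv2.INTER_CUBIC)
cc=proj(load("s6"),[[.54,-.15,.07]])[0].astype(int),proj(load("d6"),[[.54,-.15,.07]])[0].astype(int)
cv2.imwrite("pics/c6.png",np.vstack([np.hstack([rect("s6"),rect("d6")]),np.hstack([z("s6",cc[0][1]-35,cc[0][0]-49),z("d6",cc[1][1]-35,cc[1][0]-49)])]))
E
```

```text
(no output)
```

View pics/c6.png

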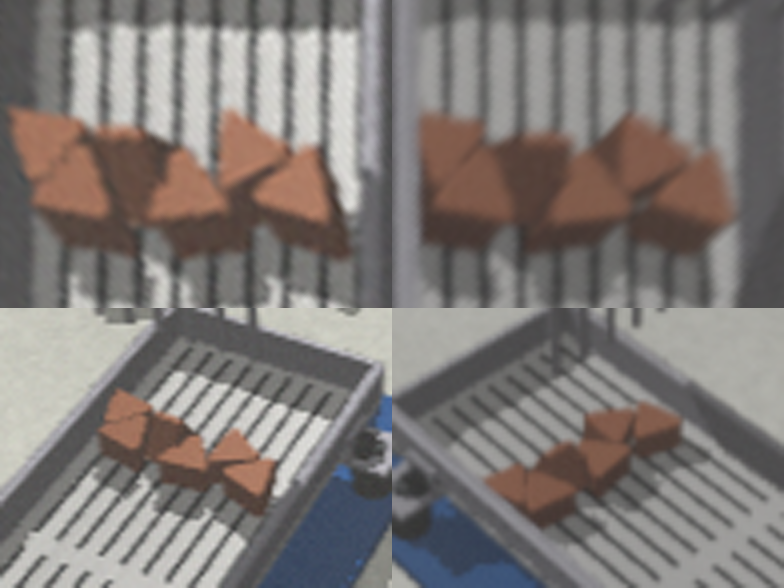

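In the top view, the six raked chips lie one deep with centres at about (-54,50), (-44,34), (-25,41, tilted), (-3,30), (17,46) and (37,32). Too many sit near the +45 line, so I'll turn the rake 25° and push the right-hand ones further.

```bash
python3 -m inch '[[1,-0.01,-0.011,0,0.15],[1,-0.02,-0.022,0,0.3],[1,-0.031,-0.033,0,0.436],[1,-0.031,-0.033,-0.03,0.436],[1,-0.031,-0.033,-0.07,0.436],[1,-0.031,-0.033,-0.1,0.436],[1,-0.031,-0.033,-0.11,0.436],[1,-0.031,-0.033,-0.11,0.436]]'
python3 -m inch '[[1,0,0,0,0],[1,0,0,0,0]]'
```

```text
t: 25.62
tool_pos: [0.5049, -0.1298, 0.1138]
orientation: [-1.541, -0.37, 0.375]
force: [0.3, -0.1, -1.1]
opening: 0.0196
t: 25.88
tool_pos: [0.5057, -0.13, 0.115]
orientation: [-1.542, -0.371, 0.374]
force: [0.6, -0.4, -1.8]
opening: 0.0198
```

```bash
python3 -m inch '[[1,0.002,-0.001,-0.002,0],[1,0.002,-0.001,-0.004,0],[1,0.002,-0.001,-0.004,0],[1,0.002,-0.001,-0.004,0]]'
```

```text
t: 26.38
tool_pos: [0.5077, -0.131, 0.111]
orientation: [-1.542, -0.371, 0.374]
force: [-0.3, -0.9, -2.7]
opening: 0.0197
```

```bash
python3 -m inch '[[1,-0.0002,0.005,-0.0004,0],[1,-0.0004,0.01,-0.0006,0],[1,-0.0005,0.015,-0.0008,0],[1,-0.0007,0.02,-0.0009,0],[1,-0.0009,0.025,-0.001,0],[1,-0.0011,0.03,-0.0011,0],[1,-0.0013,0.035,-0.0012,0],[1,-0.0014,0.039,-0.0013,0]]'
python3 -m inch '[[1,0,0,0,0],[1,0.001,-0.003,0.002,0],[1,0.001,-0.004,0.02,0],[1,0.001,-0.005,0.05,0],[1,0.001,-0.005,0.1,0],[1,0.001,-0.005,0.12,0],[1,0.001,-0.005,0.12,0]]'
cat > g.py <<'E'
from h import *
import sys
def rows(n,z=.0725):
    c=load(n);w=np.array([[-70,135],[70,135],[70,0],[-70,0]])/1e3
    src=proj(c,np.c_[c0+w@Ra.T,[z]*4]).astype(np.float32);H=cv2.getPerspectiveTransform(src,np.float32([[0,0],[70,0],[70,67],[0,67]]))
    im=cv2.warpPerspective(c["color"],H,(70,67));h=cv2.cvtColor(im,cv2.COLOR_RGB2HSV);m=cv2.inRange(h,(0,75,40),(12,255,255))>0
    R=im[:,:,0];th=140 if n[0]=='s' else 115
    print(n,"2mm/char, x -70..70")
    for r in range(12,67):
        s="".join("#" if m[r,k] and R[r,k]>th else "+" if m[r,k] else "." for k in range(70))
        if "#" in s or "+" in s:print("%4d"%(135-2*r),s)
if __name__=="__main__":
    t=sys.argv[1];shot('scene','s'+t);shot('side','d'+t);rows('s'+t);rows('d'+t)
E
python3 g.py 7
```

```text
t: 27.38
tool_pos: [0.5062, -0.0917, 0.1097]
orientation: [-1.542, -0.371, 0.374]
force: [0.5, -1.3, -1.9]
opening: 0.0196
t: 28.25
tool_pos: [0.5084, -0.0972, 0.2317]
orientation: [-1.544, -0.374, 0.371]
force: [-1.2, 0.2, -2.2]
opening: 0.0197
s7 2mm/char, x -70..70
  71 ...............................................#......................
  69 .............................................+####....................
  67 ..........................................##########..................
  65 .......................................##############.................
  63 .....................................#################................
  61 ..+++++............................####################...............
  59 ..+#########+......#...#.........#########################............
  57 ..+############.########+.......##########################............
  55 ..+############+++++++++++....##+########################+............
  53 ...###########++++++++++++..+###############+#########++++............
  51 ...+#########+++.+++++++++..+###############+#######++++..........
[... 2367 characters left out ...]
................
  37 .......++###########++++++++++##########+++...........................
  35 .......+++##########++++++++++########+++.............................
  33 ........+###########++++++++++#####++++...............................
  31 .......++############+++++++++###++++.................................
  29 .......++############+++++.++++++++...................................
  27 .......++++++########+++.+.+++++......................................
  25 ........++++++++++###++....++.........................................
  23 ............+++++++++.................................................
  21 ..................+...................................................
```

Right-hand chips now sit at y ≈ 54-62, but a few on the left and in the middle are still near +45. With the rake turned 30°, I'll come in on their +y side and draw the left-hand ones back.

```bash
python3 -m inch '[[1,-0.01,0.04,0,0.05],[1,-0.018,0.066,0,0.087],[1,-0.018,0.066,0,0.087],[1,-0.018,0.066,-0.04,0.087],[1,-0.018,0.066,-0.08,0.087],[1,-0.018,0.066,-0.105,0.087],[1,-0.018,0.066,-0.112,0.087],[1,-0.018,0.066,-0.112,0.087]]'
python3 -m inch '[[1,0,0,0,0],[1,0,0,0,0]]'
```

```text
t: 29.35
tool_pos: [0.4882, -0.031, 0.1156]
orientation: [-1.528, -0.436, 0.444]
force: [0.3, -0.2, -1.4]
opening: 0.0198
t: 29.6
tool_pos: [0.4891, -0.0312, 0.1168]
orientation: [-1.529, -0.438, 0.442]
force: [0.1, 0.6, -2.3]
opening: 0.02
```

```bash
python3 -m inch '[[1,0.001,0,-0.003,0],[1,0.001,0,-0.0055,0],[1,0.001,0,-0.0065,0],[1,0.001,0,-0.0065,0]]'
python3 -m inch '[[1,0.0002,-0.005,0,0],[1,0.0004,-0.01,0,0],[1,0.0006,-0.015,0,0],[1,0.0008,-0.02,0,0],[1,0.001,-0.025,0,0],[1,0.0011,-0.03,0,0],[1,0.0012,-0.035,0,0],[1,0.0013,-0.037,0,0]]'
python3 -m inch '[[1,0,0.001,0,0],[1,0,0.004,0.005,0],[1,0,0.006,0.03,0],[1,0,0.006,0.07,0],[1,0,0.006,0.11,0],[1,0,0.006,0.12,0]]'
python3 g.py 8
```

```text
t: 30.1
tool_pos: [0.4899, -0.0311, 0.1101]
orientation: [-1.529, -0.437, 0.443]
force: [-0.4, 0.1, -0.8]
opening: 0.0193
t: 31.1
tool_pos: [0.4913, -0.0684, 0.1102]
orientation: [-1.529, -0.437, 0.442]
force: [0.4, 2.3, -0.2]
opening: 0.0202
t: 31.85
tool_pos: [0.4929, -0.0625, 0.2334]
orientation: [-1.532, -0.442, 0.439]
force: [0.6, 0.8, -2.6]
opening: 0.0194
s8 2mm/char, x -70..70
  69 ..............................................####....................
  67 ...........................................#.+######..................
  65 ..........................................###########.................
  63 .......................................######+#########...............
  61 .....................................########+##########..............
  59 ....................................#########+############............
  57 ..................................###########+###########+............
  55 .................................########################++...........
  53 ..............................##+#####################++++............
  51 .......................
[... 3778 characters left out ...]
................
  19 ......############++++++++++..........................................
  17 ......#############+++++++............................................
  15 ......##############+++++.............................................
  13 ......+##############++++.............................................
  11 ......+##############+++..............................................
   9 .......+#############+++..............................................
   7 .......+##############+...............................................
   5 .......++##+##########+...............................................
   3 .......++++############...............................................
```

```bash
python3 - <<'E'
from h import *
for n in("s8","d8"):
    c=load(n);im=c["color"];h=cv2.cvtColor(im,cv2.COLOR_RGB2HSV);m=cv2.inRange(h,(0,75,40),(12,255,255))>0
    ys,xs=np.where(m&(im[:,:,0]>(140 if n=="s8" else 115)));q=((plane(c,np.c_[xs,ys].astype(float),.0725)[:,:2]-c0)@Ra)*1e3
    for nm,sel,k in(("R",(q[:,0]>-15)&(q[:,0]<65)&(q[:,1]>25)&(q[:,1]<100),3),("L",(q[:,0]<-25)&(q[:,0]>-70)&(q[:,1]>-5)&(q[:,1]<45),2),("E",(q[:,1]<-90)&(q[:,1]>-135)&(abs(q[:,0])<65),3)):
        p=q[sel].astype(np.float32);r=cv2.kmeans(p,k,None,(3,50,.1),10,0);print(n,nm,len(p),r[2].round().tolist(),np.bincount(r[1][:,0]))
E
```

```text
s8 R 171 [[-5.0, 40.0], [29.0, 58.0], [11.0, 53.0]] [58 54 59]
s8 L 109 [[-41.0, 5.0], [-56.0, 18.0]] [56 53]
s8 E 121 [[-8.0, -113.0], [-48.0, -113.0], [-51.0, -103.0]] [45 47 29]
d8 R 172 [[15.0, 51.0], [32.0, 57.0], [-0.0, 41.0]] [56 56 60]
d8 L 127 [[-49.0, 16.0], [-36.0, 5.0]] [66 61]
d8 E 132 [[-3.0, -115.0], [39.0, -110.0], [-43.0, -111.0]] [40  2 90]
```

The thirds now hold 3 / 4 / 2: end row 3; middle (-2,40), (-56,18), (-41,5) and the edge-standing one; +y end (13,52) and (30,57). All are one deep, so the rake goes back.

```bash
python3 - <<'E'
from h import *
from plant import robot
s=robot.read_state();A=Ro.from_rotvec(s["orientation"]);B=Ro.from_rotvec([-1.264,-1.119,1.122])
print((B*A.inv()).as_rotvec().round(4),(np.array([.568,.1643,.0608])-s["tool_pos"]).round(4))
for n,f in(("now",A),("grasp",B)):print(n,f.as_matrix()[:,1].round(4))
E
```

```text
[0.0033 0.0035 0.8896] [ 0.0761  0.2267 -0.1701]
now [-2.0e-04 -4.6e-03 -1.0e+00]
grasp [-0.001  -0.0015 -1.    ]
```

```bash
python3 -m inch '[[1,0.005,0.03,0,0.15],[1,0.015,0.07,0,0.3],[1,0.03,0.11,0,0.45],[1,0.045,0.15,0,0.6],[1,0.06,0.19,-0.01,0.75],[1,0.075,0.227,-0.02,0.89],[1,0.075,0.227,-0.05,0.89],[1,0.075,0.227,-0.07,0.89]]'
python3 -m inch '[[1,0,0,0,0],[1,0,0,0,0],[1,0,0,0,0]]'
python3 - <<'E'
from h import *
from plant import robot
s=robot.read_state();A=Ro.from_rotvec(s["orientation"]);B=Ro.from_rotvec([-1.264,-1.119,1.122])
print((B*A.inv()).as_rotvec().round(4),(np.array([.568,.1643,.0608])-s["tool_pos"]).round(4))
for n in("scene","side"):
    c=shot(n,n+"9")
    for t in(n+"0",n+"9"):
        c=load(t);h=cv2.cvtColor(c["color"],cv2.COLOR_RGB2HSV);m=cv2.inRange(h,(10,80,110),(25,255,255))
        k=np.zeros_like(m);g=proj(c,[[.54,.168,.09 if t[-1]=="0" else .18]])[0].astype(int);k[g[1]-22:g[1]+22,g[0]-40:g[0]+40]=255;m&=k
        ys,xs=np.where(m>0);v=cv2.fitLine(np.c_[xs,ys].astype(np.float32),2,0,.01,.01)[:,0];u=(np.c_[xs,ys]-v[2:])@v[:2]
        print(t,len(xs),"slope deg %.1f"%np.degrees(np.arctan2(v[1],v[0])),(v[2:]+v[:2]*u.min()).round(1),(v[2:]+v[:2]*u.max()).round(1))
a=load("scene0"),load("side0")
d=np.array([np.cos(np.radians(-7)),np.sin(np.radians(-7)),0])
G=np.array([.568,.1643,.078])
for nm,zz in(("scene",.1),("side",.1)):
    c=load(nm+"9");z=s["tool_pos"][2]+.0172;p=proj(c,[[*(s["tool_pos"][:2]),z]-.11*d,[*(s["tool_pos"][:2]),z]+.05*d]);e=p[1]-p[0];print(nm,"pred level",p.round(1).tolist(),"%.1f"%np.degrees(np.arctan2(e[1],e[0])))
    p=proj(c,[G-.11*d,G+.05*d]);e=p[1]-p[0];print(nm,"pred at start",p.round(1).tolist(),"%.1f"%np.degrees(np.arctan2(e[1],e[0])))
E
```

```text
t: 32.95
tool_pos: [0.5647, 0.1647, 0.1565]
orientation: [-1.265, -1.118, 1.125]
force: [0.1, 0.8, -2.0]
opening: 0.0197
t: 33.33
tool_pos: [0.5656, 0.1644, 0.1579]
orientation: [-1.266, -1.119, 1.123]
force: [0.2, 0.3, -2.5]
opening: 0.0199
[ 0.0023  0.0012 -0.0005] [ 0.0024 -0.0001 -0.0971]
scene0 275 slope deg 20.4 [250.5 131.4] [300.5 150.1]
scene9 179 slope deg 16.4 [250.  99.] [302.6 114.5]
side0 205 slope deg -19.1 [154.6 171.8] [207.8 153.4]
side9 189 slope deg -18.1 [146.8 140.3] [204.8 121.4]
scene pred level [[250.1, 101.2], [302.4, 118.2]] 18.0
scene pred at start [[251.2, 132.0], [300.1, 150.0]] 20.2
side pred level [[146.2, 143.0], [205.2, 125.1]] -16.9
side pred at start [[153.8, 174.9], [208.6, 156.1]] -18.9
```

The rake is level within about 1.2° and placed over its rest. Lowering.

```bash
python3 -m inch '[[1,0.0024,0,-0.03,0],[1,0.0024,0,-0.055,0],[1,0.0024,0,-0.075,0],[1,0.0024,0,-0.086,0],[1,0.0024,0,-0.092,0],[1,0.0024,0,-0.092,0],[1,0.0024,0,-0.092,0],[1,0.0024,0,-0.092,0]]'
```

```text
t: 34.42
tool_pos: [0.5686, 0.1647, 0.0667]
orientation: [-1.267, -1.121, 1.123]
force: [-0.8, 1.1, -1.3]
opening: 0.0198
```

```bash
python3 -m inch '[[1,-0.0005,-0.0003,-0.002,0],[1,-0.0005,-0.0003,-0.004,0],[1,-0.0005,-0.0003,-0.0048,0],[1,-0.0005,-0.0003,-0.0048,0]]'
```

```text
t: 34.92
tool_pos: [0.5681, 0.1644, 0.0622]
orientation: [-1.267, -1.121, 1.122]
force: [-1.2, 0.2, 1.2]
opening: 0.0194
```

```bash
python3 -m inch '[[1,0,0,-0.0006,0],[1,0,0,-0.0006,0]]' 10
python3 -m inch '[[0.3,0,0,0,0],[0.3,0,0,0,0],[-0.2,0,0,0,0],[-1,0,0,0,0],[-1,0,0,0,0],[-1,0,0,0,0]]'
python3 -m inch '[[-1,0,0,0.02,0],[-1,0,0,0.06,0],[-1,0,0,0.11,0],[-1,0,0,0.16,0],[-1,0.04,0.03,0.18,0],[-1,0.04,0.03,0.185,0],[-1,0.04,0.03,0.185,0],[-1,0.04,0.03,0.185,0]]'
python3 - <<'E'
from h import *
shot('wrist','w10');shot('scene','scene10');shot('side','side10')
E={}
for n in("w2","w10"):
    c=load(n);h=cv2.cvtColor(c["color"],cv2.COLOR_RGB2HSV);m=cv2.inRange(h,(10,75,100),(25,255,255));m[300:]=0
    N,l,st,ce=cv2.connectedComponentsWithStats(m);i=1+np.argmax(st[1:,4]);ys,xs=np.where(l==i)
    e=np.array([[xs[ys<ys.min()+4].mean(),ys.min()],[xs[ys>ys.max()-4].mean(),ys.max()]],float);Y=plane(c,e,.09);d=Y[1]-Y[0];print(n,st[i],Y.round(4).tolist(),np.degrees(np.arctan2(d[1],d[0])).round(2))
for n in("scene","side"):
    for t in(n+"0",n+"10"):
        c=load(t);h=cv2.cvtColor(c["color"],cv2.COLOR_RGB2HSV);m=cv2.inRange(h,(10,80,110),(25,255,255))
        k=np.zeros_like(m);g=proj(c,[[.54,.168,.09]])[0].astype(int);k[g[1]-22:g[1]+22,g[0]-40:g[0]+40]=255;m&=k
        ys,xs=np.where(m>0);v=cv2.fitLine(np.c_[xs,ys].astype(np.float32),2,0,.01,.01)[:,0];u=(np.c_[xs,ys]-v[2:])@v[:2]
        print(t,len(xs),"slope %.1f"%np.degrees(np.arctan2(v[1],v[0])),(v[2:]+v[:2]*u.min()).round(1),(v[2:]+v[:2]*u.max()).round(1))
import shutil
for a,b in(("scene10","s10"),("side10","d10")):
    shutil.copy(f"pics/{a}.npz",f"pics/{b}.npz")
    c=load(b);im=c["color"];h=cv2.cvtColor(im,cv2.COLOR_RGB2HSV);m=cv2.inRange(h,(0,75,40),(12,255,255))>0
    ys,xs=np.where(m&(im[:,:,0]>(130 if b=="s10" else 112)))
    q=((plane(c,np.c_[xs,ys].astype(float),.0725)[:,:2]-c0)@Ra)*1e3
    for nm,sel,kk in(("R",(q[:,0]>-15)&(q[:,0]<65)&(q[:,1]>25)&(q[:,1]<100),3),("L",(q[:,0]<-25)&(q[:,0]>-70)&(q[:,1]>-5)&(q[:,1]<45),2),("E",(q[:,1]<-85)&(q[:,1]>-135)&(abs(q[:,0])<65),3)):
        p=q[sel].astype(np.float32);r=cv2.kmeans(p,kk,None,(3,50,.1),10,0);print(b,nm,len(p),r[2].round().tolist(),np.bincount(r[1][:,0]))
    ys,xs=np.where(m&(im[:,:,0]<105));q=((plane(c,np.c_[xs,ys].astype(float),.066)[:,:2]-c0)@Ra)*1e3
    s=(q[:,0]>-40)&(q[:,0]<0)&(q[:,1]>-5)&(q[:,1]<40);print(b,"dark chip",s.sum(),q[s].mean(0).round(),q[s].min(0).round(),q[s].max(0).round())
E
```

```text
t: 35.17
tool_pos: [0.5682, 0.1644, 0.0615]
orientation: [-1.267, -1.121, 1.122]
force: [0.4, -0.7, -0.9]
opening: 0.0196
t: 35.92
tool_pos: [0.5681, 0.1644, 0.0615]
orientation: [-1.267, -1.121, 1.123]
force: [0.2, -0.8, -0.1]
opening: 0.0681
t: 36.92
tool_pos: [0.6074, 0.1939, 0.2464]
orientation: [-1.267, -1.12, 1.123]
force: [0.7, 0.2, -0.3]
opening: 0.0932
w2 [ 211   25   22  175 3569] [[0.4611, 0.1782, 0.09], [0.6168, 0.1588, 0.09]] -7.11
w10 [ 203   16   26  177 3649] [[0.4614, 0.1772, 0.09], [0.617, 0.159, 0.09]] -6.68
scene0 275 slope 20.4 [250.5 131.4] [300.5 150.1]
scene10 240 slope 20.5 [251.1 129.8] [301.1 148.5]
side0 205 slope -19.1 [154.6 171.8] [207.8 153.4]
side10 207 slope -19.2 [154.6 172. ] [207.8 153.4]
s10 R 175 [[11.0, 52.0], [29.0, 58.0], [-5.0, 41.0]] [62 54 59]
s10 L 122 [[-41.0, 5.0], [-52.0, 21.0]] [59 63]
s10 E 251 [[-5.0, -112.0], [-49.0, -110.0], [37.0, -111.0]] [81 80 90]
s10 dark chip 67 [-25.  26.] [-37.   7.] [-7. 39.]
d10 R 176 [[15.0, 51.0], [-1.0, 41.0], [32.0, 57.0]] [57 63 56]
d10 L 132 [[-49.0, 16.0], [-36.0, 5.0]] [66 66]
d10 E 250 [[1.0, -114.0], [43.0, -113.0], [-43.0, -111.0]] [76 84 90]
d10 dark chip 95 [-20.  26.] [-39.  -4.] [-1. 40.]
```

The rake is back within about 1 mm, level and free, and all nine chips are accounted for. I'll take one overhead look, numeric only, at the edge-standing chip to check its height.

```bash
python3 -m inch '[[-1,-0.01,-0.03,0.03,-0.18],[-1,-0.02,-0.07,0.05,-0.36],[-1,-0.03,-0.11,0.05,-0.54],[-1,-0.04,-0.16,0.05,-0.72],[-1,-0.05,-0.21,0.05,-0.9],[-1,-0.06,-0.26,0.05,-1.08],[-1,-0.067,-0.3,0.05,-1.26],[-1,-0.067,-0.324,0.05,-1.43]]'
python3 -m inch '[[-1,0,0,0,0],[-1,0,0,0,0]]' | head -2
cat > w.py <<'E'
from h import *
import sys
c=shot('wrist',sys.argv[1])
w=np.array([[-70,75],[70,75],[70,-10],[-70,-10]])/1e3
src=proj(c,np.c_[c0+w@Ra.T,[.0725]*4]).astype(np.float32);H=cv2.getPerspectiveTransform(src,np.float32([[0,0],[93,0],[93,57],[0,57]]))
im=cv2.warpPerspective(c["color"],H,(93,57));h=cv2.cvtColor(im,cv2.COLOR_RGB2HSV);m=cv2.inRange(h,(0,75,30),(12,255,255))>0;R=im[:,:,0]
print(np.percentile(R[m],[5,25,50,75,95]),src.round().tolist())
for r in range(57):print("%4d "%(75-1.5*r)+"".join(chr(48+min(9,R[r,k]//20)) if m[r,k] else "." for k in range(93)))
E
python3 w.py w11
```

```text
t: 38.08
tool_pos: [0.5395, -0.1321, 0.2963]
orientation: [-1.573, -0.008, 0.013]
force: [0.3, 0.5, 0.4]
opening: 0.0931
t: 38.33
tool_pos: [0.5392, -0.1317, 0.2961]
[ 61.  97. 106. 108. 110.] [[191.0, 150.0], [313.0, 147.0], [310.0, 217.0], [196.0, 219.0]]
  75 .............................................................................................
  73 .............................................................................................
  72 ...............................................................3.............................
  70 ..............................................................4434...........................
  69 ..............................................................45433..........................
  67 ..............................................................555543.........................
  66 .........................................................443.355555533.......................
  64 .......................................................34444335555555433.....................
  63 .............................................
[... 4100 characters left out ...]
.......
   0 .........5554555555555555555422..............................................................
  -1 ..........344555555555555555532..............................................................
  -3 ...........34555555555555555542..............................................................
  -4 ............4555555555555555553..............................................................
  -6 .............555555555555555554..............................................................
  -7 ..................4445555555554..............................................................
  -9 .........................44544...............................................................
```

From overhead, the edge chip shows an 18 mm wide rectangle. It stands on its side face on the deck, centre roughly 66 mm up, and every other chip shows a full, uncovered triangle. Handing in.

```bash
python3 -c "
from plant import robot
print(robot.read_state()['t']);print(robot.close_job())"
```

```text
38.375
the job is handed in; nothing more can be done
None
```

I handed the job in at 38.4 s. By my last checks every goal is met, but two of the three chips that stood on top have only modest margin.

**What I did**
- I lifted the rake and pushed the top three chips off, tines just above the lower row. That took two passes, because two chips leaned at first.
- I then felt for the deck and made one deck stroke of about 110 mm at 40 mm/s. The net force stayed at about 2.5–5.5 N wherever I read it.
- Two strokes with the rake turned 25–30° and the tines about 1–2 mm above the deck spread the chips between the thirds.
- Last, I laid the rake back in its rest and let go.

**Last checks**
- **Rake:** it lies within about 1 mm and 0.5° of where it was, level in both fixed cameras.
- **Chips:** three are in the -y third, four in the middle and two in the +y third, with none on another.

**Less certain**
- **+y third:** it holds only the minimum two chips, at y about +51 and +57 mm. That is 6 mm past the +45 line, and my estimates of the trough's position along y differed: most fell within 2 mm, with outliers about 5–6 mm either side.
- **Edge-standing chip:** one middle chip stands on its side face rather than flat. I estimate its centre at about 66 mm, and it is not on another chip.
- **Rake tilt:** the head had tipped up about 1° in the grip before I laid it down, but this was gone after release.

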